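Push the stock tray home past its spring catch

ROBOT

A 7-joint arm with a two-finger parallel gripper is mounted at the origin on the work surface. World frame = base frame: x ahead of the robot, y to its left, z up, the work surface at z = 0. Lengths are in mm, angles in rad, forces in N, time in s.
With the tool pointing down it reaches from about 400 to 900 mm from the base axis. Payload 5.5 kg.
Tool frame: the origin (TCP) lies between the finger pads; the fingertips stand 11 mm ahead of it and the grasp point (between the pads) lies 8 mm behind it; z points along the fingers, y is the line along which they close (so a half turn about z gives the same grasp; the last joint's range is limited). The gripper opens to 92 mm and grips with 3 to 60 N. Pads are 19 mm wide; open, the fingers measure 130 mm over their backs; the gripper's body (75 mm by 190 mm) begins 47 mm behind the grasp point.
Start: joints at [0.263, 0.501, -0.427, 1.55, 0.221, 1.138, -0.21], TCP at [650, 0.037, 237.729] pointing down, gripper open.
Joint ranges: [-2.88, 2.88], [-0.31, 2.03], [-1.54, 1.56], [0.2, 2.42], [-1.41, 4.55], [0.19, 2.02], [-2.57, 2.57]. Speed limits (rad/s): [2.57, 2.57, 3.14, 3.14, 3.14, 3.14, 3.14].

INTERFACE

Orientations are given as a rotation vector (axis times angle).
In Python, from cell import env gives the robot as it stands. The module is installed in compiled form; this text tells all that it offers.
- The arm moves only by the shell command python3 -m pendant 'ROWS'. ROWS is JSON, a list of rows, each a list of 3 entries, a list of its own where there are three numbers: the shift along the tool's x, y, z in cm, then the turn about the tool's z in rad, then the opening in per cent of the stroke, from 0 (shut) to 100 (fully open). A call has 1 to 10 rows; each row is the pose to reach, as a shift and turn from the pose commanded when the call began, along the tool's axes at that moment; what a row does not reach only later rows make up. A row lasts 1/10 s, in which the tool goes at most 50 mm and 8.59 degrees, less where a joint would pass 70% of its speed; a pose out of reach is approached as far as the arm can. A call with a gripper value outside its range is refused whole. The fingers move at their own pace and stop on an object; the grip force is fixed at half the most. Time passes only in rows, so rows that repeat a pose let the fingers close. It gives the time, the measured TCP pose, the force, the opening and the grip force at its end, in the units of the state.
- env.observe(): the state, without advancing time (a new reading comes with each control period).
- env.camera(name): name is "scene" or "side" or "wrist"; returns the picture (384x512x3 uint8, red, green, blue); there is no depth.
- env.get_calibration(name): a dict with "K" (3x3 intrinsics, pixels), "R" (3x3) and "t" (3): a world point X has camera coordinates R X + t; the wrist camera has in their place "tool_from_camera" (4x4, takes a point from camera to tool coordinates, whose origin is the TCP and whose axes are the flange's). Camera axes: x right, y down, z forward; pixel columns grow to the right and rows downward; lengths in mm; the calibration is good to about 2 mm. A picture is of the moment at which its call begins: read the wrist's pose just before it. get_calibration takes no time and is no camera call.
- env.close_job(): hands the job in; it is judged then, once.
The state is a dict: "clock": time; "joints": joint angles; "joint_vel": joint speeds; "effort": joint torques, N m; "tool_pos": TCP position; "tool_rot": TCP orientation; "contact_force": force on the tool from outside, world axes, zero at the start; "ft_torque": the same for the moment, N m; "finger_gap": finger opening in mm; "gripper_force": force on a finger pad.
Only numpy, scipy, OpenCV 4.12 (cv2) and the standard library are available. Lean on these libraries where they do the work, as an engineer would, in place of code of your own. Each camera call takes 0.05 s, during which the arm holds its last target. There are 200 camera calls.

TASK

On the shelf board, the grey sliding tray is stopped by the little black tooth on the red spring catch bar. With the fingertips press the red bar down and, keeping it pressed, push the tray by its yellow lug along its rails past the tooth until it is fully home against its end stop; then let the bar spring back up behind the lug and move clear. Only press and push: lift nothing, keep the two things standing in the tray, and leave everything else where it is.

Things in the scene. Friction and masses are not known exactly. Their poses are not given: they have to be found in the camera images.
- unit: Fixed wood shelf board, x -164 to +204 mm, y +-220, 18 thick, yaw up to +-0.3 rad. Origin on the table under it, z up; the tray slides along its +y. Sizes x, y below are along its axes; heights are above the table. The red bar is on the tray's -x (robot) side. Steel end stop, height 52, at y +106 to +114, x +-65. The clock and tall candlestick stand at x +70 or more.
- tray (a joint): Travel of the grey tray along the board's +y, m: 0 to 0.072 (fully home, at its end stop); starts at 0 to 0.022. Open box 150 by 150 mm, about 0.6 kg, rim 70 mm high; drags with about 1.5 N and stays where left. With the catch up the lug meets the tooth at 0.030; the lug's rear face is past the tooth from 0.066.
- lug_face (a point): Rear (-y) face of the yellow lug, moves with the tray; axes as the board's. Push it towards +y. The lug is a bar on the tray's robot-side wall, 24 mm along y; along x its face runs from -20 to +43 mm of this point (the tooth lies below +25 to +40). Underside 66 mm, top 88 mm, this point 77 mm high. It overhangs the red bar without touching it.
- catch (a joint): How far the red catch bar is pressed down, m: 0 up (its springs return it) to 0.014 (bottom stop). About 2 N starts it, 4 N at 0.008, 5.5 N near the bottom. The tooth clears the lug's underside from 0.008 down; aim for 0.010 to 0.014.
- catch_lane (a point): Middle of the finger lane on the flat top of the red bar, moves with it: 62 mm high when up, 48 mm when down; axes as the board's. The bar is x -21 to +40, y -80 to +80 mm of this point; the lane, free for the fingers, is x +-21 and has the same x as lug_face. Pressed anywhere it sinks level; a finger can slide along it while pressing.
- catch_tooth (a point): Top centre of the tooth, a black block standing on the bar's tray-side edge, 15 mm along x, 12 mm along y, 12 mm high; moves with the bar. 74 mm above the table when up, 60 mm fully down.
- tray_in (a point): Centre of the tray's inner floor, 40 mm above the table; moves with the tray; axes as the board's. Inside 142 by 142 mm.
- small_candlestick: Small brass candlestick standing loose in the tray, on its side away from the red bar; base 48 mm across, 80 mm tall, 0.2 kg; origin under its base, z up. Must stay standing in the tray.
- small_tin: Small blue tin with brass lid, loose in the tray; 62 by 47 by 32 mm high; origin under it. Must stay in the tray.
- tall_candlestick: Brass candlestick standing on the board, base 72 mm across, 190 mm tall; origin under its base. Leave alone.
- mantel_clock: Wooden clock standing on the board, 60 by 100 by 120 mm tall; origin under it. Leave alone.
- china_hen: White china hen on the board's far edge, 68 mm across, 77 mm tall; origin under it. Leave alone.
- biscuit_tin: Red and brass tin on the table to the left, 163 by 113 by 71 mm tall; origin under it. Leave alone.
- blue_mug: Blue mug on the table to the right, 80 mm across, 90 mm tall; origin under it. Leave alone.
There are look-alikes about, which are no part of the job. There is more than one size of the small_tin; the job needs the largest.

How it is judged (in metres and radians):
On the way, in this order (a step that is already met when the one before it is completed fails the run):
1. the red bar is pressed down with the fingers while the lug is still behind the tooth (value of joint catch above 0.008 m and value of joint tray below 0.033 m and contact force between the fingers and catch above 0.3 N), for 0.2 s.
2. the lug crosses the tooth while the fingers still hold the bar down (value of joint tray between 0.04 and 0.068 m and value of joint catch above 0.007 m and contact force between the fingers and catch above 0.3 N), for 0.05 s.
At the end, for the whole second after the job is handed in: Tray travel over 67.5 of 72 mm and at rest; catch bar back up within 2 mm, tooth behind the lug; both small things standing in the tray (tilt under 0.25 rad, within 75 mm of its centre in x and y, on its floor to 12 mm); the other five within 30 mm of their starts (value of joint tray above 0.0675 m and value of joint catch below 0.002 m and velocity of joint tray between -0.01 and 0.01 m/s and x of small_candlestick in the frame of tray_in between -0.075 and 0.075 m and y of small_candlestick in the frame of tray_in between -0.075 and 0.075 m and x of small_tin in the frame of tray_in between -0.075 and 0.075 m and y of small_tin in the frame of tray_in between -0.075 and 0.075 m and z of each of small_candlestick, small_tin in the frame of tray_in below 0.012 m and angle between each of small_candlestick, small_tin's own z axis and vertical below 0.25 rad and distance of each of tall_candlestick, mantel_clock, china_hen, biscuit_tin, blue_mug from where it was at the start of the episode below 0.03 m); the robot touches nothing.
It fails at once if something in the tray is lifted, thrown out or tipped over (z of any of small_candlestick, small_tin in the frame of tray_in above 0.02 m or angle between any of small_candlestick, small_tin's own z axis and vertical above 0.6 rad).
It fails at once if a bystander is moved more than 30 mm, lifted or tipped over (distance of any of tall_candlestick, mantel_clock, china_hen, biscuit_tin, blue_mug from where it was at the start of the episode above 0.03 m or angle between any of tall_candlestick, mantel_clock, china_hen, biscuit_tin, blue_mug's own z axis and vertical above 0.5 rad).
It also fails if it takes over 42 s, if anything falls off the work surface, if the arm or the gripper's body presses on something with over 40 N, if the wrist force passes 120 N, or if a joint passes its speed limit or range.

## Working session

There is one attempt and no reset: what is moved stays moved. The work goes in short steps, Python scripts to look and compute and a shell command to move; the robot and the scene stay as the last step left them, time stands still between calls to the robot, and variables do not carry over. Pictures are saved under pics/ and viewed, at most 10 in all, crops included, and the job is handed in when it is done.

```bash
mkdir -p pics
python3 - <<'E'
from cell import env
import cv2,numpy as np
for n in ("scene","side","wrist"):
    im=env.camera(n); cv2.imwrite(f"pics/{n}0.png",im[:,:,::-1])
    c=env.get_calibration(n); print(n,{k:np.round(v,3).tolist() for k,v in c.items()})
s=env.observe(); print(s)
E
```

```text
scene {'K': [[368.142, 0.0, 248.179], [0.0, 368.142, 191.505], [0.0, 0.0, 1.0]], 'R': [[0.501, 0.865, 0.01], [0.651, -0.369, -0.663], [-0.57, 0.339, -0.749]], 't': [-314.885, -325.375, 1524.673]}
side {'K': [[362.838, 0.0, 254.633], [0.0, 362.838, 195.912], [0.0, 0.0, 1.0]], 'R': [[-0.846, -0.533, 0.02], [-0.359, 0.541, -0.76], [0.395, -0.65, -0.649]], 't': [518.267, 278.813, 974.795]}
wrist {'K': [[302.256, 0.0, 254.94], [0.0, 302.256, 187.864], [0.0, 0.0, 1.0]], 'tool_from_camera': [[-0.002, -0.961, -0.275, 74.197], [1.0, -0.002, 0.0, 0.343], [-0.001, -0.275, 0.961, -147.036], [0.0, 0.0, 0.0, 1.0]]}
{'clock': 0.15, 'joints': array([ 0.26316469,  0.50168277, -0.42684072,  1.55117878,  0.22081007,
        1.13830825, -0.21034307]), 'joint_vel': array([ 0.00045528, -0.00191055,  0.00150935, -0.00354922, -0.00041032,
        0.00127673, -0.00261837]), 'effort': array([-7.47210433e-03, -5.67105460e+01, -5.82536548e+00, -2.79454994e+01,
       -6.86119194e-02,  2.65310478e-02,  1.03786256e-04]), 'tool_pos': array([ 6.49483980e+02, -4.94071217e-03,  2.36899070e+02]), 'tool_rot': array([-2.22060093e+00, -2.22069147e+00,  1.61833398e-03]), 'contact_force': array([-1.07680112,  0.48858571, -0.05536356]), 'ft_torque': array([-0.0194019 , -0.00806446, -0.01586893]), 'gripper_force': 0.0, 'finger_gap': 91.62879091748208}
```

View pics/scene0.png

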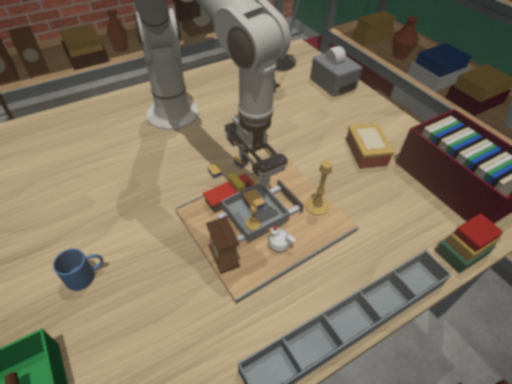

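View pics/wrist0.png

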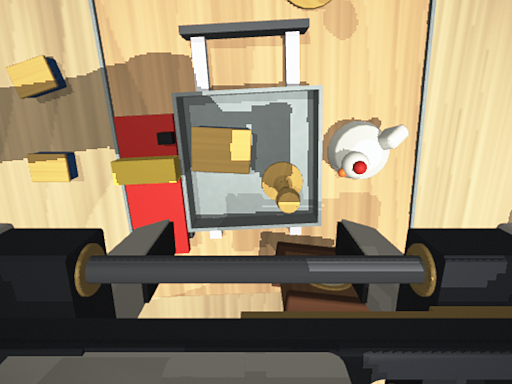

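The wrist view shows the tray (175–322, 85–232), the red bar (115–190, 115–250), the yellow lug (112–180, 157–183) and the tooth at about (166,138). Image up is the push direction. I'll enlarge it next.

Run:
```python
import cv2
im=cv2.imread("pics/wrist0.png")[10:260,95:330]
cv2.imwrite("pics/crop1.png",cv2.resize(im,(564,600),interpolation=cv2.INTER_CUBIC))
```

```text
(no output)
```

View pics/crop1.png

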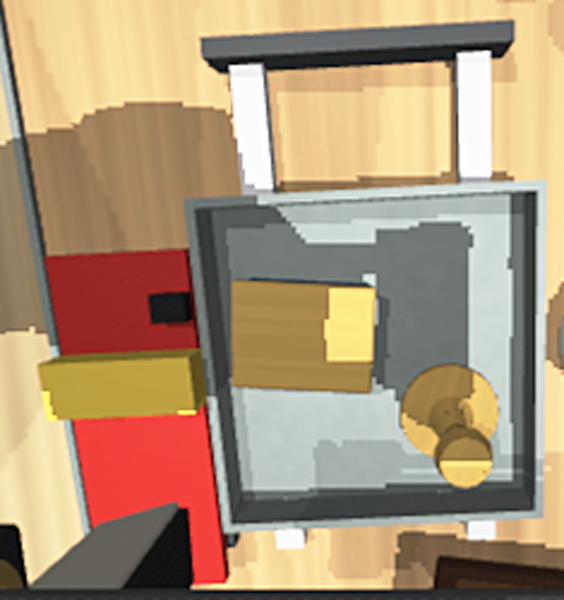

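```bash
cat > h.py <<'E'
from cell import env
import numpy as np
from scipy.spatial.transform import Rotation as Ro
C=env.get_calibration("wrist")
def ray(px,z,pos,rot):
    T=np.eye(4);T[:3,:3]=Ro.from_rotvec(rot).as_matrix();T[:3,3]=pos
    M=T@C["tool_from_camera"]
    d=M[:3,:3]@np.linalg.inv(C["K"])@[px[0],px[1],1]
    o=M[:3,3]; return o+d*(z-o[2])/d[2]
E
python3 - <<'E'
from h import *
s=env.observe();print(s["clock"])
P={}
for n,u,v,z in [("lugL",48,418,88),("lugR",203,408,88),("barFL",47,257,62),("barFR",188,250,62),("barNR",225,580,62),("tooth",170,312,74),
 ("rimFL",187,200,70),("rimFR",545,182,70),("rimNR",542,515,70),("rimNL",228,528,70),("stopL",203,40,52),("stopR",512,22,52)]:
    P[n]=ray((u/2.4+95,v/2.4+10),z,s["tool_pos"],s["tool_rot"]);print(n,P[n].round(1))
def seg(a,b):
    d=P[b]-P[a];print(a,b,np.hypot(*d[:2]).round(1),np.arctan2(d[1],d[0]).round(3))
for a,b in [("lugL","lugR"),("barFL","barFR"),("barNR","barFR"),("rimFL","rimFR"),("rimNL","rimNR"),("rimNL","rimFL"),("rimNR","rimFR"),("stopL","stopR")]:seg(a,b)
E
```

```text
0.15
lugL [507.7  -6.3  88. ]
lugR [573.5  -2.   88. ]
barFL [504.   58.8  62. ]
barFR [565.3  61.7  62. ]
barNR [571.5 -96.   62. ]
tooth [558.8  36.5  74. ]
rimFL [568.5  82.1  70. ]
rimFR [716.   88.9  70. ]
rimNR [723.3 -58.4  70. ]
rimNL [576.5 -64.8  70. ]
stopL [575.2 145.6  52. ]
stopR [702.5 152.   52. ]
lugL lugR 66.0 0.065
barFL barFR 61.3 0.046
barNR barFR 157.8 1.61
rimFL rimFR 147.7 0.046
rimNL rimNR 147.0 0.043
rimNL rimFL 147.1 1.625
rimNR rimFR 147.5 1.621
stopL stopR 127.5 0.051
```

Sizes check out: rim 147 for 150, lug 66 for 63, bar 61. The yaw is about 0.048, and the lug face sits near (528,-5). Next I'll close the fingers, align the tool and hover over the lane behind the lug.

```bash
python3 -m pendant '[[[-1.3,-4,2],0,0],[[-2.6,-8,4],-0.025,0],[[-4,-12.3,6],-0.05,0],[[-4,-12.3,8],-0.05,0],[[-4,-12.3,8],-0.05,0],[[-4,-12.3,8],-0.05,0],[[-4,-12.3,8],-0.05,0],[[-4,-12.3,8],-0.05,0],[[-4,-12.3,8],-0.05,0]]'
python3 - <<'E'
from h import *
import cv2
s=env.observe(); im=env.camera("wrist"); print(s["tool_pos"],s["tool_rot"],s["finger_gap"],s["contact_force"])
np.save("p.npy",np.r_[s["tool_pos"],s["tool_rot"]])
cv2.imwrite("pics/w2.png",cv2.resize(im[:,:,::-1],(768,576),interpolation=cv2.INTER_CUBIC))
E
```

```text
clock: 1.05
tool_pos: [528.1, -39.6, 158.5]
tool_rot: [2.164, 2.276, 0.002]
contact_force: [0.1, -0.0, -0.5]
finger_gap: 24.2
gripper_force: 0.0
[528.10283286 -39.58647223 158.4606983 ] [2.16382870e+00 2.27612161e+00 1.87823394e-03] 24.192348471286124 [ 0.12454094 -0.01422434 -0.5385378 ]
```

View pics/w2.png

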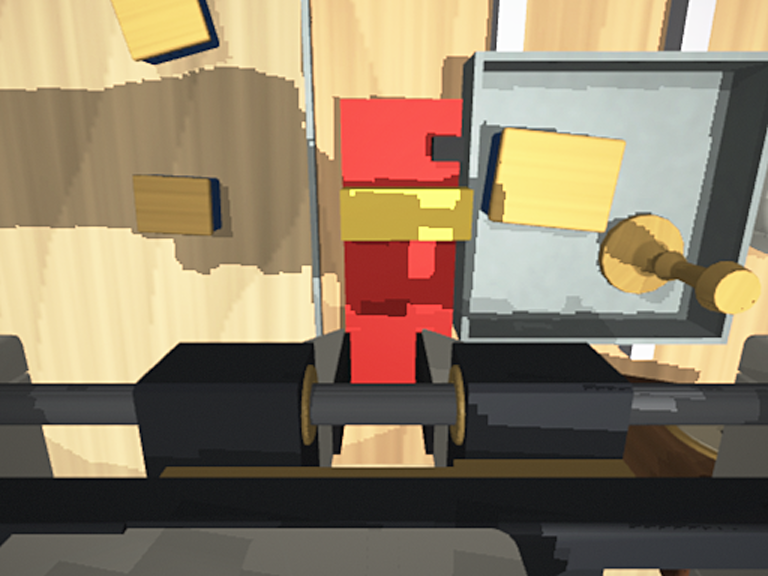

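The view shows the lug's rear top edge from (344,241) to (472,241), the bar's far end from (341,99) to (462,99), and the tooth near (447,148). The fingers are centred over the lane and not yet shut.

Run:
```python
from h import *
p=np.load("p.npy")
R=Ro.from_rotvec(p[3:]).as_matrix()
for n,u,v,z in [("lugL",344,241,88),("lugR",472,241,88),("barFL",341,99,62),("barFR",462,99,62),("barL",344,300,62),("tooth",447,150,74)]:
    X=ray((u/1.5,v/1.5),z,p[:3],p[3:]);print(n,X.round(1),"tool",(R.T@(X-p[:3])).round(1))
```

```text
lugL [508.4  -7.9  88. ] tool [ 32.7 -18.2  70.4]
lugR [570.6  -4.9  88. ] tool [32.5 44.1 70.5]
barFL [503.1  59.1  62. ] tool [ 99.8 -20.1  96.4]
barFR [563.6  62.1  62. ] tool [99.7 40.5 96.5]
barL [507.3 -46.7  62. ] tool [ -6.1 -21.3  96.4]
tooth [556.6  37.1  74. ] tool [75.1 32.2 84.5]
```

```bash
python3 -m pendant '[[[0,-0.2,2],0,0],[[0,-0.2,4],0,0],[[0,-0.2,6],0,0],[[0,-0.2,7.5],0,0],[[0,-0.2,7.5],0,0],[[0,-0.2,7.5],0,0],[[0,-0.2,7.5],0,0]]'; python3 -m pendant '[[[0,0,0.5],0,0],[[0,0,1],0,0],[[0,0,1.4],0,0],[[0,0,1.7],0,0],[[0,0,1.9],0,0],[[0,0,2],0,0],[[0,0,2],0,0],[[0,0,2],0,0]]'
```

```text
clock: 1.8
tool_pos: [525.9, -40.0, 83.6]
tool_rot: [2.164, 2.276, 0.002]
contact_force: [-0.1, -0.1, 1.1]
finger_gap: 0.2
gripper_force: 0.0
clock: 2.6
tool_pos: [525.6, -40.2, 63.1]
tool_rot: [2.165, 2.276, 0.001]
contact_force: [1.9, -0.5, 4.0]
finger_gap: -0.1
gripper_force: 2.3
```

```bash
python3 -m pendant '[[[0,0,0.1],0,0],[[0,0,0.2],0,0],[[0,0,0.2],0,0],[[0,0,0.2],0,0]]'
python3 - <<'E'
from h import *
import cv2
im=env.camera("side"); c=env.get_calibration("side")
q=c["K"]@(c["R"]@[526,0,60]+c["t"]); u,v=(q[:2]/q[2]).astype(int); print(u,v)
cv2.imwrite("pics/s3.png",cv2.resize(im[max(v-75,0):v+75,max(u-100,0):u+100,::-1],(800,600),interpolation=cv2.INTER_CUBIC))
E
```

```text
clock: 3.0
tool_pos: [525.6, -40.2, 60.9]
tool_rot: [2.165, 2.276, 0.001]
contact_force: [2.3, -1.2, 5.0]
finger_gap: 0.3
gripper_force: 2.5
278 209
```

View pics/s3.png

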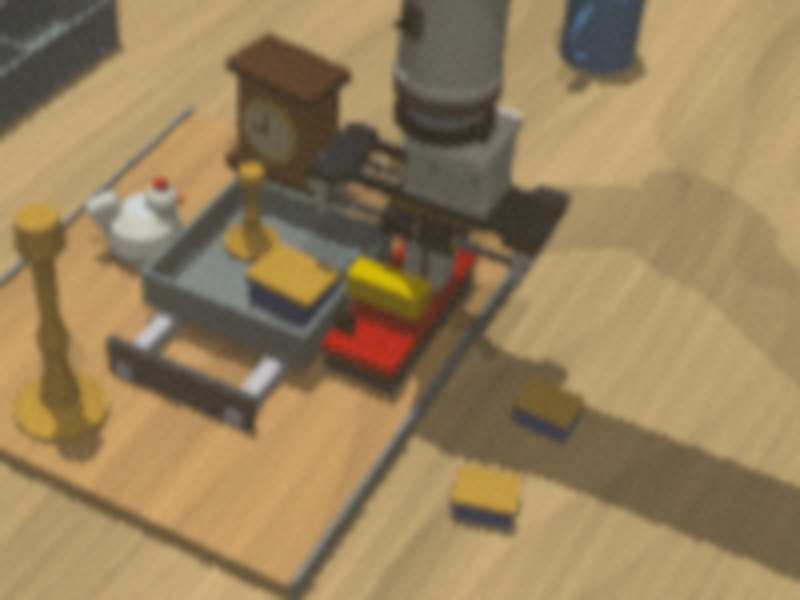

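The side view shows the bar down with the fingers behind the yellow lug, around (430,265). The 5.0 N reading fits about 12 mm of press. Now I'll push gently along tool +x.

```bash
python3 -m pendant '[[[0.5,0,0],0,0],[[1,0,0],0,0],[[1.5,0,0],0,0],[[1.8,0,0],0,0],[[2.0,0,0],0,0],[[2.2,0,0],0,0],[[2.4,0,0],0,0],[[2.6,0,0],0,0],[[2.8,0,0],0,0],[[3.0,0,0],0,0]]'
```

```text
clock: 4.05
tool_pos: [522.6, -12.1, 60.5]
tool_rot: [2.167, 2.275, -0.005]
contact_force: [0.8, -5.6, 5.4]
finger_gap: 0.7
gripper_force: 3.4
```

```bash
python3 -m pendant '[[[0.3,0.1,0],0,0],[[0.6,0.1,0],0,0],[[0.9,0.1,0],0,0],[[1.2,0.1,0],0,0],[[1.5,0.1,0],0,0],[[1.8,0.1,0],0,0],[[2.1,0.1,0],0,0],[[2.4,0.1,0],0,0],[[2.7,0.1,0],0,0],[[3.0,0.1,0],0,0]]'
```

```text
clock: 5.05
tool_pos: [521.5, 17.8, 60.3]
tool_rot: [-2.167, -2.274, 0.006]
contact_force: [-1.1, -5.8, 5.9]
finger_gap: 0.7
gripper_force: 3.5
```

```bash
python3 -m pendant '[[[0.3,0,0],0,0],[[0.6,0,0],0,0],[[0.9,0,0],0,0],[[1.2,0,0],0,0],[[1.4,0,0],0,0],[[1.6,0,0],0,0],[[1.7,0,0],0,0],[[1.8,0,0],0,0],[[1.8,0,0],0,0]]'
```

```text
clock: 5.95
tool_pos: [520.6, 36.0, 60.2]
tool_rot: [-2.166, -2.275, 0.006]
contact_force: [-0.1, -3.4, 5.7]
finger_gap: 0.3
gripper_force: 3.1
```

```bash
python3 -m pendant '[[[0.1,0,0],0,0],[[0.2,0,0],0,0],[[0.3,0,0],0,0],[[0.4,0,0],0,0],[[0.4,0,0],0,0]]'
```

```text
clock: 6.45
tool_pos: [520.5, 37.1, 60.3]
tool_rot: [2.168, 2.272, -0.01]
contact_force: [0.2, -11.2, 6.6]
finger_gap: 0.7
gripper_force: 7.2
```

```bash
python3 -m pendant '[[[0.15,0,0],0,0],[[0.3,0,0],0,0],[[0.3,0,0],0,0]]'
```

```text
clock: 6.75
tool_pos: [520.5, 37.2, 60.3]
tool_rot: [2.169, 2.269, -0.014]
contact_force: [-0.8, -17.0, 7.7]
finger_gap: 0.5
gripper_force: 10.9
```

The tray is solid against its end stop: TCP y stays at 37.2 while the force rises. I'll ease back, let the bar up, and clear.

```bash
python3 -m pendant '[[[-0.4,0,0],0,0],[[-0.8,0,0],0,0],[[-1.1,0,0],0,0],[[-1.2,0,0],0,0],[[-1.2,0,-0.5],0,0],[[-1.2,0,-1],0,0],[[-1.2,0,-2],0,0],[[-1.2,0,-4],0,0],[[-1.2,0,-7],0,0],[[-1.2,0,-10],0,0]]'; python3 -m pendant '[[[-3,0,-4],0,0],[[-6,0,-4],0,0],[[-6,0,-4],0,0],[[-6,0,-4],0,0],[[-6,0,-4],0,0]]'
python3 - <<'E'
from h import *
import cv2
s=env.observe(); im=env.camera("wrist"); print(s["tool_pos"],s["contact_force"])
cv2.imwrite("pics/w4.png",cv2.resize(im[:,:,::-1],(768,576),interpolation=cv2.INTER_CUBIC))
np.save("p.npy",np.r_[s["tool_pos"],s["tool_rot"]])
E
```

```text
clock: 7.75
tool_pos: [521.2, 32.1, 161.5]
tool_rot: [-2.165, -2.275, 0.003]
contact_force: [0.9, 0.3, -0.2]
finger_gap: 0.4
gripper_force: 0.0
clock: 8.25
tool_pos: [524.5, -26.3, 200.3]
tool_rot: [-2.163, -2.276, 0.001]
contact_force: [-0.7, 1.4, 0.1]
finger_gap: 0.3
gripper_force: 0.0
[524.50697426 -26.30242564 200.29319131] [-0.70144935  1.41466735  0.14458613]
```

View pics/w4.png

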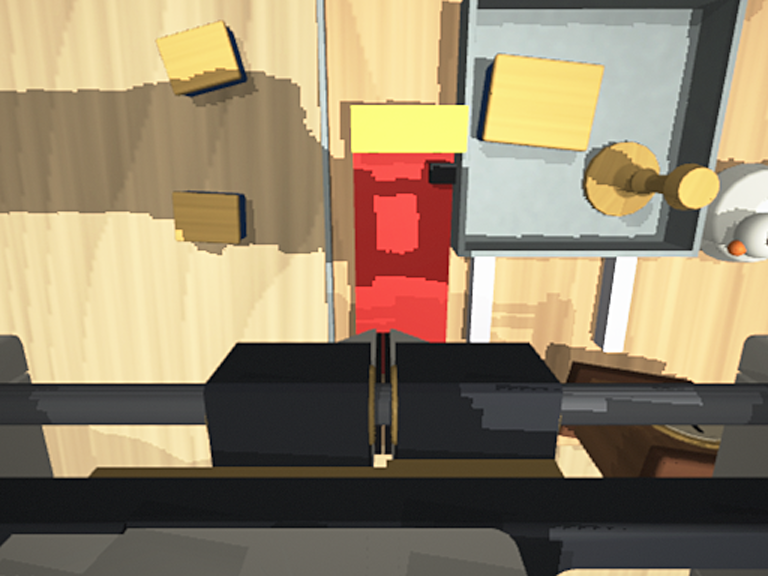

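The lug's rear edge is now at row 153 with the tooth behind it at (443,173). The candlestick and tin are standing in the tray and the arm is clear. One numeric check, then I'll hand it in.

Run:
```python
from h import *
p=np.load("p.npy")
a=ray((351/1.5,153/1.5),88,p[:3],p[3:]);b=ray((469/1.5,153/1.5),88,p[:3],p[3:]);t=ray((443/1.5,174/1.5),74,p[:3],p[3:])
print(a.round(1),b.round(1),t.round(1), "bar width if up",[np.linalg.norm(ray((356/1.5,300/1.5),z,p[:3],p[3:])-ray((450/1.5,300/1.5),z,p[:3],p[3:])).round(1) for z in(62,48)])
print(env.close_job())
```

```text
[503.9  46.6  88. ] [568.7  49.8  88. ] [557.3  37.3  74. ] bar width if up [np.float64(62.2), np.float64(65.3)]
the job is handed in; nothing more can be done
None
```

The job is handed in: the tray was pushed past the pressed tooth to its end stop, and the bar sprang back up behind the lug. Both small things were still standing in the tray and the arm was clear, going by the last wrist picture and force readings; the judge returned no verdict.

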